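# Close a lamp shipping case: inner flap first, then the lid

### The arm

A 6-joint arm with a two-finger parallel gripper is mounted at the origin on the work surface. World frame = base frame: x ahead of the robot, y to its left, z up, the work surface at z = 0. Lengths are in mm, angles in rad, forces in N, time in s.
With the tool pointing down it reaches from about 300 to 775 mm from the base axis. Payload 14.6 kg.
Tool frame: the origin (TCP) lies on the centre line of the jaws, within the pads' length; the fingertips stand 8 mm ahead of it and the grasp point (between the pads) lies 11 mm behind it; z points along the fingers, y is the direction in which the jaws open and shut (so a half turn about z gives the same grasp; the last joint's range is limited). The gripper opens to 94 mm and grips with 3 to 60 N. Pads are 16 mm wide; open, the fingers measure 119 mm over their backs; the gripper's body (75 mm by 177 mm) begins 78 mm behind the grasp point.
Start: joints at [1.218, 0.3, 1.521, -0, 1.321, -0.067], TCP at [155.056, 527.681, 213.446] pointing down, gripper open.
Joint ranges: [-3.03, 3.03], [-0.79, 2.21], [0.23, 2.52], [-1.04, 4.18], [0, 3.07], [-2.55, 2.55]. Speed limits (rad/s): [2.22, 2.22, 2.57, 3.14, 3.14, 3.14].

### API

Orientations are given as [roll, pitch, yaw] about the fixed x, y, z axes, in that order (R = Rz(yaw) Ry(pitch) Rx(roll)).
In Python, from cell import read_state, cams, manip gives the robot as it stands.
- The arm moves only by the shell command python3 -m handwheel 'ROWS' [OPENING] [FORCE]. ROWS is JSON, a list of rows, each a list of 4 numbers: the shift along the tool's x, y, z in m, then the turn about the tool's z in degrees. In form: [[dx, dy, dz, turn], ...]. A call has 1 to 5 rows; each row is the pose to reach, as a shift and turn from the pose measured when the call began, along the tool's axes at that moment; what a row does not reach only later rows make up. A row lasts 1/8 s, in which the tool goes at most 62.5 mm and 10.7 degrees, less where a joint would pass 70% of its speed; a pose out of reach is approached as far as the arm can. A call with a gripper value outside its range is refused whole. OPENING is the closure, from 0 (fully open) to 1 (shut), set as the call begins (- or left out, the last holds). The fingers move at their own pace and stop on an object; FORCE is the grip in N (left out, the last holds). Time passes only in rows, so rows that repeat a pose let the fingers close. It gives the time, the measured TCP pose, the force and the opening at its end, in the units of the state.
- read_state(): the state, without advancing time (a new reading comes with each control period).
- cams.camera(name): name is "side" or "top"; returns the picture (400x640x3 uint8, red, green, blue); there is no depth.
- cams.get_calibration(name): a dict with "vertical_fov" (degrees; the focal length in pixels is half the picture's height over the tangent of half this angle, whatever the lens; pixels are square), "cx", "cy" (the principal point, pixels), "R" (3x3) and "t" (3): a world point X has camera coordinates R X + t. Camera axes: x right, y down, z forward; pixel columns grow to the right and rows downward; lengths in mm; the calibration is good to about 2 mm. A picture is of the moment at which its call begins. get_calibration takes no time and is no camera call.
- manip.sign_off(): hands the job in, once; it reports no verdict.
The state is a dict: "clock": time; "joints": joint angles; "qd": joint speeds; "effort": joint torques, N m; "eef_pos": TCP position; "eef_rot": TCP orientation; "wrist_force": force on the tool from outside, world axes, zero at the start; "moment": the same for the moment, N m; "finger_gap": finger opening in mm.
Only numpy, scipy, OpenCV 4.12 (cv2) and the standard library are available. Lean on these libraries where they do the work, as an engineer would, in place of code of your own. Each camera call takes 0.05 s, during which the arm holds its last target. There are 200 camera calls.

### The job

Get the plywood lamp case ready to ship: push the upright orange flap down flat over the ceramic part inside, and only then push the open plywood lid over and fully shut, gently, without slamming it or leaning on it. Only push: do not pinch or grip anything; leave the ceramic part in the case and the shade, jar and cup around it where they are, and finish clear of everything.

Things in the scene. Friction and masses are not known exactly. Their poses are not given: they have to be found in the camera images.
- case: open plywood case fixed to the bench, 260 (its x) by 210 (its y) by 90 mm high, walls 10 mm thick, inner floor 10 mm up. Origin at the centre of its underside, z up. The lid is hinged along the +y wall and the orange flap inside the -y wall; both hinges run along the case's x.
- flap (a joint): angle of the orange flap (rad): 0 = folded flat inside the case (middle plane 75 mm above the bench, 15 mm below the rim); 1.57 = upright; stop at 1.9. Rigid panel 200 mm along the case's x, 6 mm thick, 140 mm from hinge to edge, about 120 g. Pushed from outside, from the case's -y towards +y and down. Stiff hinge (0.15 N m): stays where left, needs 1 to 3 N.
- flap_hinge (a point): middle of the flap's hinge line, fixed to the case at case x 0, y -93 mm, z 75 mm (15 mm below the rim and 2 mm inside the -y wall); its axes are the case's.
- flap_edge (a point): middle of the flap's free edge, at half its thickness, 140 mm from the hinge line. When the flap is flat it lies towards the case's +y from the hinge.
- lid (a joint): angle of the plywood lid (rad): 0 = fully shut, level on the rim; 1.57 = upright; stop at 1.9, leaning out to the case's +y. Flat panel 260 mm along the case's x, 10 mm thick, 210 mm from hinge to edge, about 350 g. Pushed on its outer face from +y towards -y and down. Stiff hinge (0.5 N m): stays where left, needs 2 to 5 N near its edge. Jams on the flap if that still stands.
- lid_hinge (a point): middle of the lid's hinge line, on the top outer edge of the case's +y wall (case x 0, y 105 mm, z 90 mm), on the lid's inner face; its axes are the case's.
- lid_edge (a point): middle of the lid's free edge on its outer face: 210 mm from the hinge line and 10 mm out from the inner face. When shut it lies over the case's -y wall, 100 mm above the bench.
- rose: loose cream ceramic ceiling rose, a dome 100 mm across and 40 mm high, lying on the case's floor where the flap folds over it (20 mm of room below the flap). Origin at the centre of its underside. To be left alone.
- shade: loose cream ceramic cone lampshade standing beside the case on the lid's side, 120 mm across at the foot, 164 mm high. Origin at the centre of its underside. To be left alone.
- jar: loose amber glass jar with a black cap, 56 mm across, 75 mm high, standing beside the case on the flap's or the lid's side. Origin at the centre of its underside. To be left alone.
- cup: loose blue ceramic cup, 64 mm across, 70 mm high, standing beside the case on the other side from the jar. Origin at the centre of its underside. To be left alone.

How it is judged:
By the outcome, as a careful person would: the job done as asked, in the order asked, and still so for the second after the job is handed in, with the robot touching nothing.
It also fails if it takes over 58 s, if anything falls off the work surface, if the arm or the gripper's body presses on something with over 40 N, if the wrist force passes 120 N, or if a joint passes its speed limit or range.

## Working session

There is one attempt and no reset: what is moved stays moved. The work goes in short steps, Python scripts to look and compute and a shell command to move; the robot and the scene stay as the last step left them, time stands still between calls to the robot, and variables do not carry over. Pictures are saved under pics/ and viewed, about 8 in all and at most 12, crops included, and the job is handed in when it is done.

```bash
mkdir -p pics; ls; python3 - <<'E'
from cell import read_state, cams, manip
import cv2,numpy as np
print(read_state())
for n in("top","side"):
    im=cams.camera(n); cv2.imwrite(f"pics/{n}0.png",im[:,:,::-1])
    c=cams.get_calibration(n); print(n,c)
E
```

```text
pics
{'clock': 0.0, 'joints': array([ 1.21840327e+00,  3.00471157e-01,  1.52153924e+00, -1.37540148e-05,
        1.32069802e+00, -6.66369573e-02]), 'qd': array([ 0.00053186, -0.00037003, -0.00091578,  0.00060535, -0.00078875,
        0.00075284]), 'effort': array([ 7.18983938e-04, -5.31808376e+01, -3.52740490e+01,  7.08535127e-02,
        2.45311571e-02, -8.36211211e-05]), 'eef_pos': array([154.97955364, 527.46695472, 212.90399327]), 'eef_rot': array([-3.14047848e+00, -6.10034752e-05,  2.85583993e+00]), 'wrist_force': array([ 0.67844091, -0.99627894, -0.83309649]), 'moment': array([-0.02511436, -0.0002246 ,  0.01355077]), 'finger_gap': 93.91434071119619}
top {'vertical_fov': 46.52149776557301, 'cx': 320.0508216450457, 'cy': 192.99108990364414, 'R': array([[ 0.13168784, -0.99128962, -0.00178788],
       [-0.97080679, -0.12860162, -0.2024742 ],
       [ 0.20048064,  0.02839908, -0.97928597]]), 't': array([   1.57264571,  551.88917158, 1073.13079672])}
side {'vertical_fov': 51.58999393821296, 'cx': 316.2113192545915, 'cy': 196.43751861085926, 'R': array([[ 0.36084291,  0.93262565, -0.00134055],
       [ 0.84291121, -0.32674588, -0.42747844],
       [-0.39911538,  0.1531226 , -0.90402455]]), 't': array([-246.33869779, -412.24129818, 1394.3285936 ])}
```

View pics/top0.png

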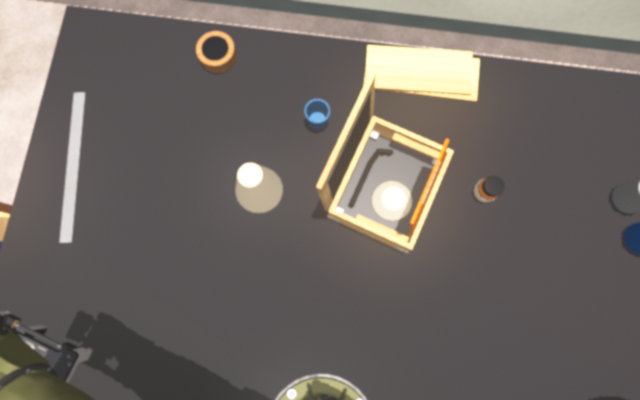

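View pics/side0.png

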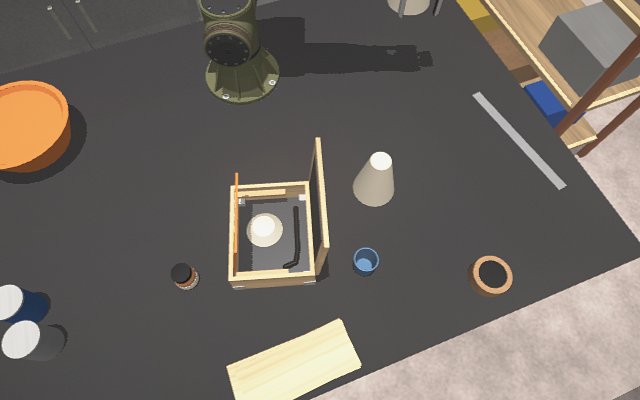

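The top view shows the case at about (392,183). The lid stands open on its left (world +y), and the upright flap on its right at (430,185). The jar is at (488,189), the cup at (317,112) and the shade at (258,187). Next I'll zoom in to read the corners.

```bash
cat > h.py <<'E'
import numpy as np
from cell import read_state, cams, manip
def cal(n):
    c=cams.get_calibration(n); return c, 200/np.tan(np.radians(c["vertical_fov"])/2)
def ray(n,p):
    c,f=cal(n); d=c["R"].T@np.array([(p[0]-c["cx"])/f,(p[1]-c["cy"])/f,1]); return -c["R"].T@c["t"],d
def onz(n,p,z):
    o,d=ray(n,p); return o+d*(z-o[2])/d[2]
def tri(p,q):
    (a,u),(b,v)=ray("top",p),ray("side",q)
    s=np.linalg.lstsq(np.c_[u,-v],b-a,rcond=None)[0]
    x,y=a+s[0]*u,b+s[1]*v; return (x+y)/2,np.linalg.norm(x-y)
def proj(n,X):
    c,f=cal(n); k=c["R"]@X+c["t"]; return np.array([c["cx"]+f*k[0]/k[2],c["cy"]+f*k[1]/k[2]])
E
python3 - <<'E'
import cv2,numpy as np
t=cv2.imread("pics/top0.png")[60:260,300:500]; s=cv2.imread("pics/side0.png")[125:300,165:365]
t=cv2.resize(t,None,fx=4,fy=4,interpolation=2)[:600]
cv2.imwrite("pics/t1.png",cv2.resize(cv2.imread("pics/top0.png")[70:258,310:510],None,fx=3.15,fy=3.15,interpolation=2))
cv2.imwrite("pics/s1.png",cv2.resize(s,None,fx=3.4,fy=3.4,interpolation=2))
E
```

```text
(no output)
```

View pics/t1.png

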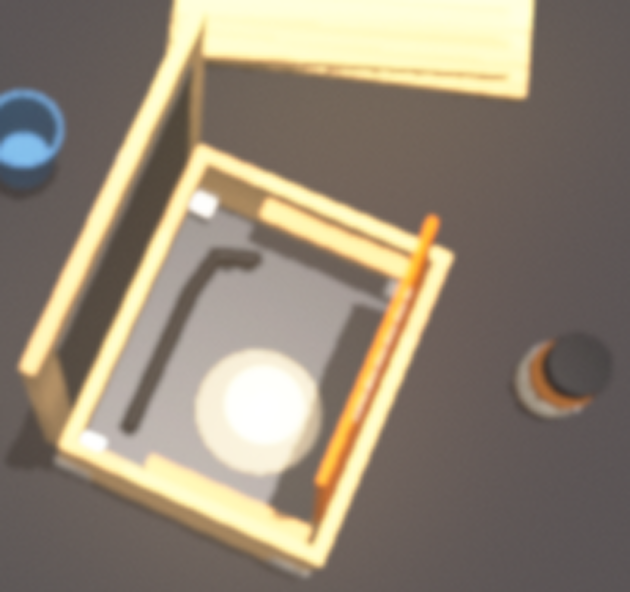

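View pics/s1.png

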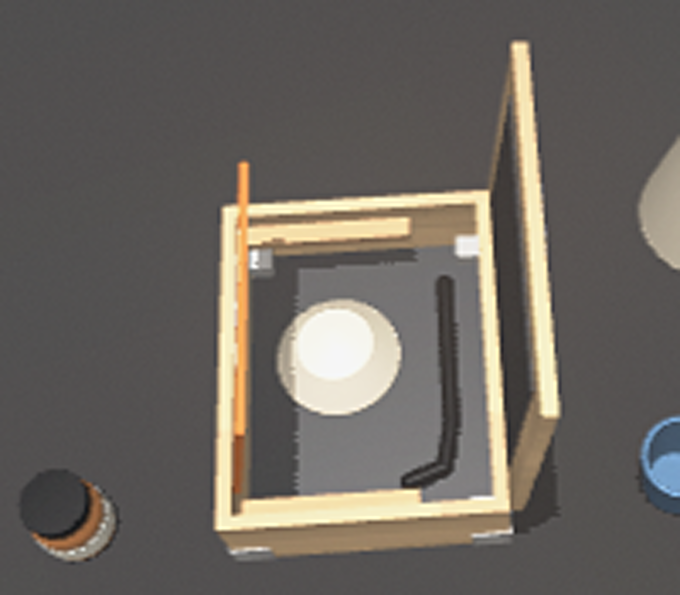

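```bash
python3 - <<'E'
from h import *
np.set_printoptions(precision=1,suppress=True)
T=lambda p:np.array(p)/3.15+[310,70]; S=lambda p:np.array(p)/3.4+[165,125]
P=dict(A=((203,145),(508,512)),B=((453,257),(217,530)),C=((322,568),(224,206)),D=((60,445),(487,192)),
 flapfar=((433,217),(239,435)),flapnear=((322,480),(244,162)),
 lidOfar=((198,22),(558,413)),lidOnear=((22,370),(527,42)))
R={}
for k,(p,q) in P.items():
    R[k],e=tri(T(p),S(q)); print(k,R[k],'gap %.1f'%e, onz("top",T(p),90)[:2],onz("side",S(q),90)[:2])
z=np.array([(onz("top",T(P[k][0]),90)+onz("side",S(P[k][1]),90))/2 for k in "ABCD"])
A,B,C,D=z
print("sides",[np.linalg.norm(v[:2]) for v in (A-B,B-C,C-D,D-A)])
c=z.mean(0); ey=(A+D-B-C);ex1=np.arctan2(ey[0]*-1,ey[1]) 
# case y axis = ey ; x axis = ey rotated -90
yy=np.arctan2(-ey[0],ey[1]); v=(A+B-C-D); xx=np.arctan2(v[1],v[0])
print("centre",c,"yaw from y",yy,"from x",xx)
yaw=(yy+xx)/2; ex=np.array([np.cos(yaw),np.sin(yaw)]);ey=np.array([-ex[1],ex[0]])
loc=lambda X:np.array([(X-c)[:2]@ex,(X-c)[:2]@ey])
for k in R: print(k,loc(R[k]),R[k][2])
import cv2
# objects
for n,p,z in (("jarcap",T((577,366)),75),("cup",T((27,130)),70),("shadetop",(251,175),164),("shadefoot",(259,190),0),("rose",T((258,412)),10)):
    X=onz("top",p,z);print(n,X,loc(X))
for n,p,z in (("jarcap",S((55,503)),75),("cup",(366,257),70),("shadetop",(380,161),164),("rose",S((340,357)),10)):
    X=onz("side",p,z);print("side",n,X,loc(X))
E
```

```text
A [749.8 -32.1  84.6] gap 2.8 [747.3 -33. ] [751.4 -31.2]
B [ 685.7 -231.8   81.7] gap 3.3 [ 682.6 -231.3] [ 688.7 -229.3]
C [ 435.8 -154.3   81.6] gap 3.0 [ 434.6 -154.2] [ 440.9 -152.6]
D [500.9  46.9  82.7] gap 0.5 [499.6  46.6] [504.5  45.9]
flapfar [ 669.7 -185.8  207. ] gap 0.1 [ 712.4 -213.8] [ 626.6 -194.8]
flapnear [ 479.1 -126.2  210.4] gap 1.4 [ 499.  -148.3] [ 408.6 -126.5]
lidOfar [753.2  -3.2 286.1] gap 8.0 [848.6 -18. ] [695.5  29.9]
lidOnear [508.6  75.7 293.5] gap 2.4 [552.3  82.1] [384.3 127.2]
sides [np.float64(208.21187591578993), np.float64(259.50249153183614), np.float64(209.74600377779805), np.float64(259.4256494019617)]
centre [593.7 -92.4  90. ] yaw from y -0.3112467760246791 from x -0.3039214554030076
A [130.5 104.8] 84.5789839855006
B [ 129.9 -105.1] 81.65547142277671
C [-131.7 -106.8] 81.59657872774119
D [-130.6  104.6] 82.67626503818605
flapfar [100.7 -66.1] 206.98516809214698
flapnear [-99.  -66.9] 210.38844934686574
lidOfar [125.  133.3] 286.0517751654135
lidOnear [-132.   134.4] 293.4613854943448
jarcap [ 614.  -334.9   75. ] [  92.7 -225. ]
cup [749.5 104.7  70. ] [ 88.8 235. ]
shadetop [545.1 227.6 164. ] [-143.2  290.3]
shadefoot [545.7 231.5  -0. ] [-143.8  294.1]
rose [ 560.3 -106.7   10. ] [-27.5 -23.8]
side jarcap [ 622.2 -335.7   75. ] [ 100.8 -223.3]
side cup [749.2 109.7  70. ] [ 87.  239.7]
side shadetop [552.1 226.  164. ] [-136.   290.9]
side rose [ 563.3 -105.6   10. ] [-25.  -21.8]
```

```bash
cat >> h.py <<'E'
yaw=-0.308; c0=np.array([593.7,-92.4]); ex=np.array([np.cos(yaw),np.sin(yaw)]); ey=np.array([-ex[1],ex[0]])
def w2c(X): d=np.array(X[:2])-c0; return np.array([d@ex,d@ey,X[2]])
def st():
    s=read_state(); p=w2c(s["eef_pos"]); F=s["wrist_force"]
    print("t %.2f case x %.0f y %.0f tipz %.0f"%(s["clock"],p[0],p[1],p[2]-8),"turn to go %.1f deg"%np.degrees(s["eef_rot"][2]-1.263),"F case",np.round([F[:2]@ex,F[:2]@ey,F[2]],1),"j",np.round(s["joints"],2),"gap %.0f"%s["finger_gap"])
if __name__=="__main__": st()
E
python3 -m handwheel '[[0,0,-0.06,10],[0,0,-0.12,20],[0,0,-0.12,30],[0,0,-0.12,40],[0,0,-0.12,50]]' 1 5; python3 -m handwheel '[[0,0,0,10],[0,0,0,20],[0,0,0,30],[0,0,0,41],[0,0,0,41]]'; python3 h.py
```

```text
clock: 0.72
eef_pos: [155.0, 527.5, 332.6]
eef_rot: [-3.14, 0.001, 1.977]
wrist_force: [-0.5, 0.9, 0.4]
finger_gap: 47.7
clock: 1.35
eef_pos: [155.0, 527.5, 332.4]
eef_rot: [-3.141, 0.002, 1.263]
wrist_force: [0.0, -0.4, 0.2]
finger_gap: 1.0
t 1.35 case x -606 y 458 tipz 324 turn to go -0.0 deg F case [ 0.2 -0.3  0.2] j [1.22 0.24 1.32 0.   1.58 1.53] gap 1
```

```bash
python3 -m handwheel '[[-0.038,0.046,0,0],[-0.076,0.092,0,0],[-0.115,0.137,0,0],[-0.154,0.183,0,0],[-0.192,0.229,0,0]]'; python3 -m handwheel '[[-0.038,0.046,0,0],[-0.077,0.092,0,0],[-0.116,0.137,0,0],[-0.17,0.137,0,0],[-0.22,0.137,0,0]]' ; python3 h.py
```

```text
clock: 1.98
eef_pos: [315.5, 273.3, 332.8]
eef_rot: [3.141, 0.002, 1.268]
wrist_force: [0.3, 0.0, -0.4]
finger_gap: 0.8
clock: 2.6
eef_pos: [380.2, 20.8, 333.0]
eef_rot: [-3.141, 0.002, 1.273]
wrist_force: [0.6, -0.8, 0.3]
finger_gap: 0.7
t 2.60 case x -238 y 43 tipz 325 turn to go 0.6 deg F case [ 0.8 -0.6  0.3] j [-0.04 -0.16  1.74 -0.    1.56  0.26] gap 1
```

```bash
python3 -m handwheel '[[-0.06,0,0,0],[-0.12,0.02,0,0],[-0.17,0.06,0,0],[-0.18,0.11,0,0],[-0.183,0.16,0,0]]'; python3 -m handwheel '[[0,0.04,0,0],[0,0.08,0,0],[0,0.08,0,0],[0,0.08,0.05,0],[0,0.08,0.05,0]]' ; python3 h.py
```

```text
clock: 3.22
eef_pos: [480.4, -202.7, 333.1]
eef_rot: [-3.141, 0.002, 1.276]
wrist_force: [0.1, 0.1, 1.3]
finger_gap: 0.3
clock: 3.85
eef_pos: [555.4, -225.5, 280.5]
eef_rot: [-3.135, 0.001, 1.279]
wrist_force: [1.2, 0.3, 0.5]
finger_gap: 0.4
t 3.85 case x 4 y -138 tipz 272 turn to go 0.9 deg F case [1.  0.6 0.5] j [-0.45  0.38  1.26 -0.    1.51 -0.15] gap 0
```

```bash
python3 -m handwheel '[[0,-0.004,0.04,1],[0,-0.004,0.085,1],[0,-0.004,0.085,1]]' ; python3 h.py; python3 - <<'E'
from h import *; import cv2
a=cams.camera("top")[60:260,300:520];b=cams.camera("side")[110:310,150:370]
cv2.imwrite("pics/c2.png",cv2.resize(np.hstack([a,b])[:,:,::-1],None,fx=1.8,fy=1.8,interpolation=2))
E
```

```text
clock: 4.22
eef_pos: [550.2, -224.0, 195.2]
eef_rot: [-3.132, 0.001, 1.263]
wrist_force: [0.0, -0.6, 0.9]
finger_gap: 0.5
t 4.22 case x -2 y -139 tipz 187 turn to go -0.0 deg F case [ 0.2 -0.6  0.9] j [-0.45  0.42  1.4  -0.    1.33 -0.14] gap 0
```

View pics/c2.png

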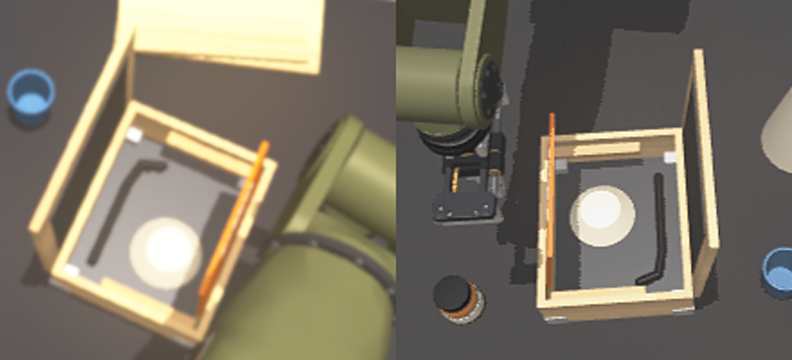

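The side crop shows the gripper outside the flap with plenty of clearance (flap at x≈550, gripper at x≈470), and the jar is clear. I'll start pushing the flap.

```bash
python3 -m handwheel '[[0.03,0,0.003,0],[0.05,0,0.003,0],[0.06,0,0.004,0],[0.07,0,0.007,0],[0.08,0,0.01,0]]' ; python3 h.py
```

```text
clock: 4.95
eef_pos: [576.2, -148.2, 188.4]
eef_rot: [-3.139, 0.002, 1.262]
wrist_force: [0.6, -0.9, -0.4]
finger_gap: 0.6
t 4.95 case x 0 y -59 tipz 180 turn to go -0.1 deg F case [ 0.8 -0.7 -0.4] j [-0.31  0.42  1.42 -0.    1.31 -0.  ] gap 1
```

```bash
python3 -m handwheel '[[0.015,0,0.011,0],[0.024,0,0.017,0],[0.032,0,0.024,0],[0.040,0,0.032,0],[0.047,0,0.040,0]]' ; python3 h.py; python3 - <<'E'
from h import *; import cv2
b=cams.camera("side")[110:310,150:370]
cv2.imwrite("pics/c3.png",cv2.resize(b[:,:,::-1],None,fx=2.5,fy=2.5,interpolation=2))
E
```

```text
clock: 5.58
eef_pos: [590.3, -103.1, 147.7]
eef_rot: [-3.138, 0.002, 1.262]
wrist_force: [-0.4, -1.4, 0.0]
finger_gap: 0.4
t 5.58 case x 0 y -11 tipz 140 turn to go -0.1 deg F case [ 0.1 -1.4  0. ] j [-0.23  0.47  1.45 -0.    1.23  0.08] gap 0
```

View pics/c3.png

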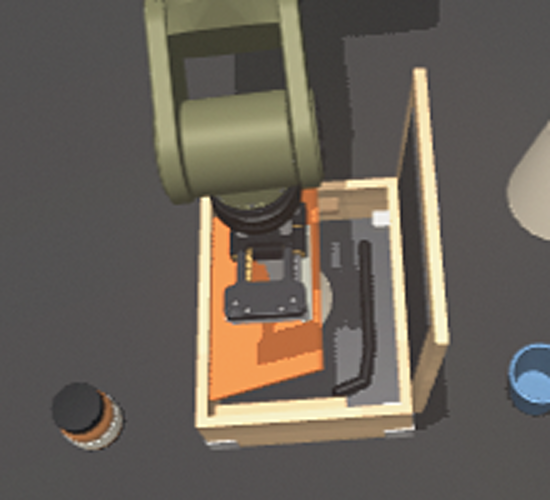

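The flap folded with the finger on its outer face and is now about 0.6 rad from flat; nothing else has moved. I'll continue along the arc.

```bash
python3 -m handwheel '[[0.005,0,0.010,0],[0.010,0,0.019,0],[0.014,0,0.030,0],[0.017,0,0.040,0],[0.019,0,0.050,0]]' ; python3 h.py;python3 -m handwheel '[[0.001,0,0.005,0],[0.001,0,0.008,0],[0.001,0,0.010,0],[0.001,0,0.011,0],[0.001,0,0.012,0]]'; python3 h.py
```

```text
clock: 6.25
eef_pos: [595.7, -84.1, 95.8]
eef_rot: [-3.137, 0.002, 1.262]
wrist_force: [-0.2, -1.5, 0.4]
finger_gap: 0.2
t 6.25 case x -1 y 8 tipz 88 turn to go -0.0 deg F case [ 0.3 -1.4  0.4] j [-0.2   0.53  1.48 -0.    1.13  0.11] gap 0
clock: 6.88
eef_pos: [596.1, -83.2, 85.9]
eef_rot: [-3.138, 0.002, 1.262]
wrist_force: [-12.1, 2.2, 25.5]
finger_gap: 0.7
t 6.88 case x -0 y 9 tipz 78 turn to go -0.0 deg F case [-12.2  -1.6  25.5] j [-0.2   0.54  1.49 -0.    1.11  0.11] gap 1
```

```bash
python3 -m handwheel '[[0,0,-0.03,0],[0,0,-0.09,0],[0,0,-0.15,0],[0,0,-0.21,0],[0,0,-0.255,0]]' ; python3 -m handwheel '[[0,0,0,0]]'; python3 h.py; python3 - <<'E'
from h import *; import cv2
b=cams.camera("side")[110:310,150:430]; a=cams.camera("top")[60:260,300:520]
cv2.imwrite("pics/c4.png",cv2.resize(np.hstack([b,a])[:,:,::-1],None,fx=1.6,fy=1.6,interpolation=2))
E
```

```text
clock: 7.5
eef_pos: [597.1, -83.1, 344.2]
eef_rot: [-3.141, 0.002, 1.262]
wrist_force: [0.0, 0.9, -0.4]
finger_gap: 0.8
clock: 7.62
eef_pos: [597.6, -83.3, 347.9]
eef_rot: [3.136, 0.001, 1.262]
wrist_force: [0.3, 0.4, -1.2]
finger_gap: 0.6
t 7.62 case x 1 y 10 tipz 340 turn to go -0.0 deg F case [ 0.1  0.5 -1.2] j [-0.2   0.37  1.13 -0.    1.64  0.11] gap 1
```

View pics/c4.png

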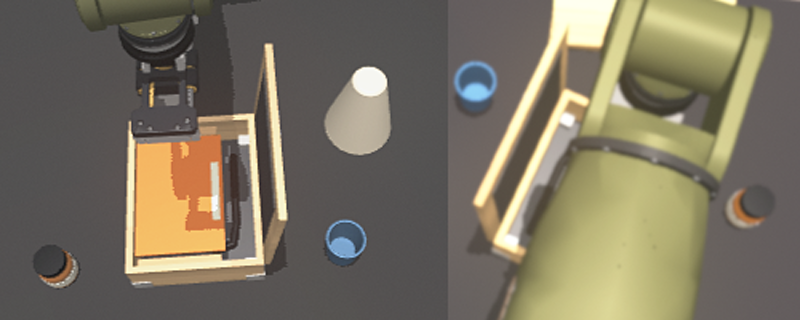

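The flap lies flat: its whole orange face shows level inside the case, and the shade, cup and jar are unmoved. Next I'll go over the lid to its outer side.

```bash
python3 -m handwheel '[[0.05,0,0,0],[0.10,0,0,0],[0.15,0,0,0],[0.185,0,0,0],[0.185,0,0,0]]' ; python3 h.py; python3 -m handwheel '[[0,0,0.03,0],[0,0,0.07,0],[0,0,0.07,0]]'; python3 h.py
```

```text
clock: 8.35
eef_pos: [653.2, 95.2, 341.1]
eef_rot: [-3.138, 0.003, 1.265]
wrist_force: [0.1, -1.1, -0.0]
finger_gap: 0.5
t 8.35 case x -0 y 197 tipz 333 turn to go 0.1 deg F case [ 0.4 -1.  -0. ] j [ 0.09  0.52  0.93 -0.    1.7   0.4 ] gap 1
clock: 8.72
eef_pos: [651.7, 94.0, 267.6]
eef_rot: [-3.131, 0.005, 1.264]
wrist_force: [-0.2, -0.1, -0.3]
finger_gap: 0.7
t 8.72 case x -1 y 195 tipz 260 turn to go 0.1 deg F case [-0.1 -0.2 -0.3] j [ 0.09  0.53  1.08 -0.    1.55  0.39] gap 1
```

```bash
python3 -m handwheel '[[-0.025,0,-0.008,0],[-0.045,0,-0.008,0],[-0.055,0,-0.008,0],[-0.065,0,-0.008,0],[-0.072,0,-0.009,0]]' ; python3 h.py; python3 -m handwheel '[[-0.010,0,0,0],[-0.02,0,0,0],[-0.03,0,0.001,0],[-0.04,0,0.002,0],[-0.05,0,0.005,0]]'; python3 h.py
```

```text
clock: 9.35
eef_pos: [630.0, 25.0, 277.0]
eef_rot: [-3.132, 0.005, 1.264]
wrist_force: [2.5, 2.5, -1.0]
finger_gap: 0.4
t 9.35 case x -1 y 123 tipz 269 turn to go 0.1 deg F case [ 1.6  3.2 -1. ] j [-0.02  0.46  1.16 -0.    1.53  0.29] gap 0
clock: 9.98
eef_pos: [614.5, -23.4, 272.3]
eef_rot: [-3.132, 0.005, 1.264]
wrist_force: [0.9, 2.2, 2.1]
finger_gap: 0.3
t 9.97 case x -1 y 72 tipz 264 turn to go 0.1 deg F case [0.2 2.3 2.1] j [-0.1   0.42  1.22 -0.    1.51  0.21] gap 0
```

```bash
python3 -m handwheel '[[-0.015,0,0.003,0],[-0.032,0,0.009,0],[-0.048,0,0.017,0],[-0.063,0,0.027,0],[-0.077,0,0.038,0]]' ; python3 h.py; python3 -m handwheel '[[-0.013,0,0.012,0],[-0.025,0,0.026,0],[-0.035,0,0.041,0],[-0.044,0,0.055,0],[-0.048,0,0.064,0]]'; python3 h.py
```

```text
clock: 10.6
eef_pos: [590.6, -98.0, 234.0]
eef_rot: [-3.132, 0.005, 1.264]
wrist_force: [1.0, 0.8, 0.5]
finger_gap: 0.3
t 10.60 case x -1 y -6 tipz 226 turn to go 0.0 deg F case [0.7 1.1 0.5] j [-0.22  0.4   1.34 -0.    1.41  0.08] gap 0
clock: 11.22
eef_pos: [575.0, -144.4, 169.2]
eef_rot: [-3.131, 0.006, 1.264]
wrist_force: [0.2, -1.3, 0.8]
finger_gap: 0.6
t 11.22 case x -2 y -55 tipz 161 turn to go 0.0 deg F case [ 0.6 -1.1  0.8] j [-0.31  0.44  1.44 -0.01  1.28  0.  ] gap 1
```

```bash
python3 -m handwheel '[[-0.002,0,0.008,0],[-0.004,0,0.016,0],[-0.006,0,0.024,0],[-0.008,0,0.031,0],[-0.010,0,0.038,0]]' ; python3 h.py; python3 -m handwheel '[[-0.001,0,0.004,0],[-0.001,0,0.007,0],[-0.002,0,0.010,0],[-0.002,0,0.013,0],[-0.002,0,0.015,0]]'; python3 h.py
```

```text
clock: 11.85
eef_pos: [571.5, -154.1, 130.8]
eef_rot: [-3.131, 0.006, 1.264]
wrist_force: [0.0, 0.3, 0.3]
finger_gap: 0.3
t 11.85 case x -2 y -65 tipz 123 turn to go 0.0 deg F case [-0.1  0.3  0.3] j [-0.32  0.47  1.48 -0.01  1.2  -0.01] gap 0
clock: 12.48
eef_pos: [570.8, -156.0, 115.7]
eef_rot: [-3.131, 0.006, 1.264]
wrist_force: [-0.3, -0.0, 0.4]
finger_gap: 0.5
t 12.47 case x -3 y -68 tipz 108 turn to go 0.0 deg F case [-0.3 -0.1  0.4] j [-0.33  0.49  1.49 -0.01  1.17 -0.02] gap 0
```

```bash
python3 -m handwheel '[[0,0,0.002,0],[0,0,0.004,0],[0,0,0.006,0],[0,0,0.007,0],[0,0,0.0075,0]]' ; python3 h.py
```

```text
clock: 13.1
eef_pos: [570.7, -156.0, 108.3]
eef_rot: [-3.131, 0.006, 1.264]
wrist_force: [-2.6, 0.1, 4.6]
finger_gap: 0.5
t 13.10 case x -3 y -68 tipz 100 turn to go 0.0 deg F case [-2.5 -0.6  4.6] j [-0.33  0.5   1.5  -0.01  1.15 -0.02] gap 0
```

```bash
python3 -m handwheel '[[0,0,0.0005,0],[0,0,0.001,0]]' ; python3 h.py
```

```text
clock: 13.35
eef_pos: [570.7, -156.0, 108.2]
eef_rot: [-3.132, 0.006, 1.264]
wrist_force: [-5.7, 0.9, 13.4]
finger_gap: 0.4
t 13.35 case x -3 y -68 tipz 100 turn to go 0.0 deg F case [-5.7 -0.8 13.4] j [-0.33  0.5   1.5  -0.01  1.15 -0.02] gap 0
```

The finger stopped at 100 mm, the shut height, and the force rose without further movement. The lid is seated, so I'll retreat straight up, move clear and check.

```bash
python3 -m handwheel '[[0,0,-0.03,0],[0,0,-0.09,0],[0,0,-0.15,0],[0,0,-0.2,0],[0,0,-0.22,0]]'; python3 -m handwheel '[[0,-0.06,0,0],[0,-0.12,0,0],[0,-0.18,0,0],[0,-0.23,0,0],[0,-0.23,0,0]]'; python3 -m handwheel '[[0,0,0,0],[0,0,0,0]]'; python3 h.py; python3 - <<'E'
from h import *; import cv2
b=cams.camera("side")[110:310,150:430]; a=cams.camera("top")[60:260,220:520]
cv2.imwrite("pics/c5.png",cv2.resize(np.hstack([b,a])[:,:,::-1],None,fx=1.37,fy=1.37,interpolation=2))
cv2.imwrite("pics/s5.png",cv2.resize(b[40:200,40:180][:,:,::-1],None,fx=3.7,fy=3.7,interpolation=2))
E
```

```text
clock: 13.98
eef_pos: [573.5, -155.6, 331.5]
eef_rot: [-3.136, 0.006, 1.264]
wrist_force: [0.5, -0.6, -0.4]
finger_gap: 0.1
clock: 14.6
eef_pos: [352.6, -85.4, 333.9]
eef_rot: [-3.139, 0.006, 1.264]
wrist_force: [1.1, 0.0, -0.5]
finger_gap: 0.4
clock: 14.85
eef_pos: [353.2, -85.6, 333.7]
eef_rot: [-3.139, 0.006, 1.264]
wrist_force: [0.2, -0.5, -0.4]
finger_gap: 0.6
t 14.85 case x -231 y -66 tipz 326 turn to go 0.0 deg F case [ 0.3 -0.4 -0.4] j [-0.33 -0.2   1.77 -0.01  1.57 -0.03] gap 1
```

View pics/c5.png

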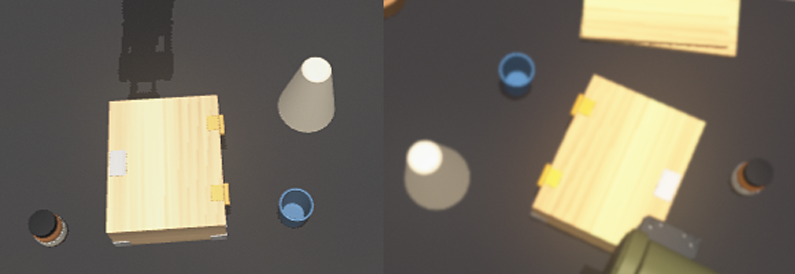

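View pics/s5.png

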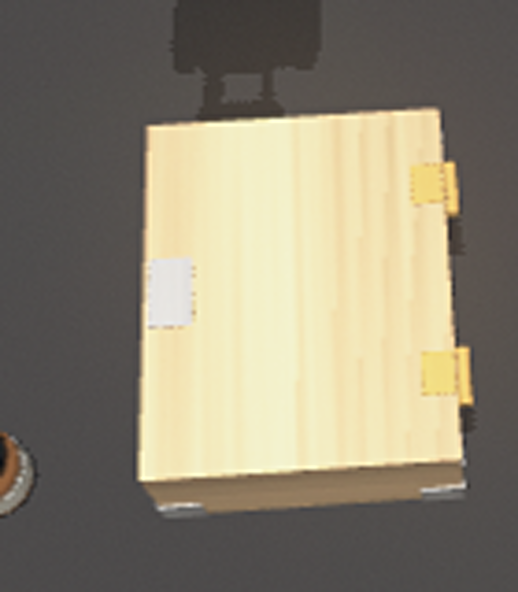

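Both views show the lid shut level on the case, with the shade, cup and jar where they were and the arm clear.

```bash
python3 -c "
from cell import manip; print(manip.sign_off())"
```

```text
the job is handed in; nothing more can be done
None
```

The flap is flat over the ceramic part, the lid is fully shut over it, and I have handed the job in after about 15 s of robot time. I pushed with closed fingers, the flap first and then the lid, slowing the lid to a few mm per step at the end.

- **Flap:** the fingertip stopped at 78 mm, the height of a flat flap's top, with a brief 25 N vertical force at the stop. The pictures showed it level. The ceramic part sits under the flap, so I could not see it afterwards.
- **Lid:** the fingertip stopped at 100 mm, the shut height. Force rose from about 5 to 13 N vertically, with no visible movement over the last step; that brief press was a little firmer than needed.
- **Surroundings:** in the last pictures the lid was level and the shade, jar and cup looked unmoved (judged by eye, not re-measured). The arm was clear and the wrist force was near zero.
- **Disagreement:** matching points across the two cameras put the case rim 5 to 8 mm too low. I used the given heights instead, and the contact heights agreed with them.

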